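# Clamp the notepad block in the paper cutter and hold its guard open

### The job

On the stack paper cutter, turn the handwheel clockwise until the clamp bar presses firmly on the notepad block. Then lift the clear front guard to 60 degrees from shut and keep holding it there for a colleague to check the cut line: the guard falls shut by itself, so finish while still holding it. Do not shift the block, and leave the mug, glue bottle and finished pads alone.

Things in the scene. Friction and masses are not known exactly. Their poses are not given: they have to be found in the camera images.
- cutter: Grey stack paper cutter (guillotine), fixed: 420 mm deep (x), 420 mm wide (y), bridge top 205 mm high. Origin on the table under the blade line, in the middle of the base. Its x points to the rear (away from the operator's side), y to the left, z up; steel bed 55 mm above the table. The columns stand at y = -210 to -170 and 170 to 210 mm. The locked blade lever is parked up on the right (y = -226 mm), leaning back to x = 200 mm, z = 370 mm: leave it.
- wheel_axis (a point): Centre of the black handwheel on top of the bridge, on its vertical axis, at the level of the wheel's top face (232 mm above the table); the rim's outer radius is 53 mm.
- crank_grip_mid (a point): Middle of the red upright crank grip on the handwheel rim: a round handle 20 mm in diameter, 52 mm tall (this point is 31 mm above the wheel's top face, 22 mm below the grip's top), 45 mm from the wheel's axis. It spins freely on its own pin, so a gripper holding it can go round in a circle without turning.
- handwheel (a joint): Turn of the handwheel in rad, growing clockwise seen from above, which lowers the clamp bar 8 mm per turn; stiff screw, 0.1 N m, stays where it is left. Starts at 0.5 to 4.5; the bar touches the block at about 11.0, and the wheel stops dead at 15.3. After touching, the bar's springs add about 10 N per further rad: 2 rad past touching is firm, and up to the stop does no harm.
- clamp_bar: Aluminium clamp bar under the bridge, 320 mm wide (y), 30 mm deep (x), 22 mm high. Origin at the centre of its underside.
- block: The work: a loose block of glued notepads with coloured layers, 146 mm (x) by 208 mm (y) by 30 mm high, 0.6 kg, lying on the bed below the clamp bar against the back gauge. Origin at the centre of its underside; its top is 85 mm above the table.
- guard (a joint): Opening angle of the clear guard (370 mm wide panel with a yellow front edge, 125 mm from hinge to edge, 0.4 to 0.65 kg) in rad: 0 shut (sloping 30 degrees down towards the front), 1.047 is 60 degrees open (sloping 30 degrees up towards the front), end stop 1.5. It falls shut from every angle; about 3 N at the grip carries it.
- guard_hinge (a point): Middle of the guard's hinge line, which runs along the cutter's y, 188 mm above the table, 42 mm in front of the blade line.
- guard_grip (a point): Centre of the black round grip at the middle of the guard's front edge: a cylinder 20 mm in diameter and 32 mm long lying along the cutter's y, 148 mm from the hinge line, joined to the yellow edge behind it by a 14 mm wide neck. Pinch it by its two flat ends from above; 23 mm is free between its centre and the yellow edge. With the guard shut it is 114 mm above the table (59 mm above the bed).
- mug: Blue mug, 80 mm across, 95 mm high; a bystander. Origin under its centre.
- glue: White glue bottle with an orange cap, 60 mm across, 160 mm high; a bystander. Origin under its centre.
- pads: Low pile of finished small pads, 105 by 148 by 32 mm; a bystander. Origin under its centre.

How it is judged:
By the outcome, as a careful person would: the job done as asked, in the order asked, and still so for the second after the job is handed in, while the arm keeps its last pose, push and grip.
It also fails if it takes over 72 s, if anything falls off the work surface, if the arm or the gripper's body presses on something with over 40 N, if the wrist force passes 120 N, or if a joint passes its speed limit or range.

### The arm

A 6-joint arm with a two-finger parallel gripper is mounted at the origin on the work surface. World frame = base frame: x ahead of the robot, y to its left, z up, the work surface at z = 0. Lengths are in m, angles in degrees, forces in N, time in s.
With the tool pointing down it reaches from about 0.3 to 0.75 m from the base axis. Payload 8.5 kg.
Tool frame: the origin (TCP) lies at the very end of the fingers, on their centre line; the grasp point (between the pads) lies 19 mm behind it; x points along the fingers, y is the direction in which the jaws open and shut, and the axes are right-handed (so a half turn about x gives the same grasp; the last joint's range is limited). The gripper opens to 85 mm and grips with 20 to 120 N. Pads are 22 mm wide; open, the fingers measure 114 mm over their backs; the gripper's body (76 mm by 85 mm) begins 54 mm behind the grasp point. The pads swing forward as they close: fully open they stand 13 mm farther back than shut.
Start: joints at [61.232, 21.807, 74.336, -0, 83.858, -12.336], TCP at [0.156, 0.528, 0.231] pointing down, gripper open.
Joint ranges: [-178.18, 178.18], [-50.72, 133.34], [12.68, 142.11], [-81.47, 261.47], [9.98, 163.14], [-165.26, 165.26]. Speed limits (degrees/s): [136.94, 136.94, 180, 180, 180, 180].

### API

Orientations are given as a 3x3 rotation matrix whose columns are the frame's x, y, z axes.
In Python, from rig import sensors, cams, env gives the robot as it stands.
- The arm moves only by the shell command python3 -m crank 'ROWS' [FORCE]. ROWS is a JSON object of lists of equal length, an entry for each row: "hand": the closure in counts, from 0 (fully open) to 255 (shut); "translation": the shift along the tool's x, y, z in m, a list of three; "dr": the turn, a rotation vector about the tool's x, y, z in rad, a list of three. A call has 1 to 5 rows; each row is the pose to reach, as a shift and turn from the pose commanded when the call began, along the tool's axes at that moment; what a row does not reach only later rows make up. A row lasts 1/10 s, in which the tool goes at most 50 mm and 8.59 degrees, less where a joint would pass 70% of its speed; a pose out of reach is approached as far as the arm can. A call with a gripper value outside its range is refused whole. The fingers move at their own pace and stop on an object; FORCE is the grip in N (left out, the last holds). Time passes only in rows, so rows that repeat a pose let the fingers close. It gives the time, the measured TCP pose, the force and the opening at its end, in the units of the state.
- sensors.observe(): the state, without advancing time (a new reading comes with each control period).
- cams.get_image(name): name is "scene" or "top"; returns (picture, depth): 384x512x3 uint8, blue, green, red; 384x512 float32, m along the optical axis (not along the pixel's ray), 0 where there is no reading.
- cams.calibration(name): a dict with "vertical_fov" (degrees; the focal length in pixels is half the picture's height over the tangent of half this angle, whatever the lens; pixels are square), "cx", "cy" (the principal point, pixels), "distortion" ([k1, k2, p1, p2, k3] as OpenCV has them; the pictures are not rectified), "extrinsics" (4x4, takes a point from camera to world coordinates). Camera axes: x right, y down, z forward; pixel columns grow to the right and rows downward; lengths in m; the calibration is good to about 2 mm. A picture is of the moment at which its call begins. calibration takes no time and is no camera call.
- env.close_job(): hands the job in, once; it reports no verdict.
The state is a dict: "time_s": time; "q": joint angles; "qvel": joint speeds; "joint_efforts": joint torques, N m; "position": TCP position; "tool_rot": TCP orientation; "ft_force": force on the tool from outside, world axes, zero at the start; "wrist_torque": the same for the moment, N m; "grip_width": finger opening in m.
Only numpy, scipy, OpenCV 4.12 (cv2) and the standard library are available. Lean on these libraries where they do the work, as an engineer would, in place of code of your own. Each camera call takes 0.05 s, during which the arm holds its last target. There are 200 camera calls.

## Working session

There is one attempt and no reset: what is moved stays moved. The work goes in short steps, Python scripts to look and compute and a shell command to move; the robot and the scene stay as the last step left them, time stands still between calls to the robot, and variables do not carry over. Pictures are saved under pics/ and viewed, about 8 in all and at most 12, crops included, and the job is handed in when it is done.

```bash
ls; mkdir -p pics; python3 - <<'E'
from rig import sensors,cams
import cv2,numpy as np
s=sensors.observe(); print(s)
for n in("scene","top"):
    p,d=cams.get_image(n); cv2.imwrite(f"pics/{n}0.png",p); np.save(f"pics/{n}0.npy",d); print(n,cams.calibration(n))
E
```

```text
pics
{'time_s': 0.0, 'q': array([ 6.12303561e+01,  2.18409054e+01,  7.43850753e+01,  8.61585229e-04,
        8.38574257e+01, -1.23387918e+01]), 'qvel': array([ 0.01300149, -0.02007089, -0.00716312,  0.08034319, -0.03223265,
        0.0578451 ]), 'joint_efforts': array([-3.43261336e-04, -4.48450506e+01, -2.31280571e+01, -1.72468831e-04,
        4.66747064e-03, -5.99046103e-06]), 'position': array([0.15545461, 0.52726999, 0.23071068]), 'tool_rot': array([[-7.13726150e-04,  2.82859025e-01,  9.59161229e-01],
       [-1.26882912e-03,  9.59160445e-01, -2.82859738e-01],
       [-9.99998940e-01, -1.41889609e-03, -3.25678124e-04]]), 'ft_force': array([-0.79766131,  0.07478112, -0.40042006]), 'wrist_torque': array([-0.00868834, -0.0049829 , -0.01836911]), 'grip_width': 0.0856061898432454}
scene {'vertical_fov': 56.4170021274797, 'cx': 252.91289363281993, 'cy': 187.0781833845547, 'distortion': array([-0.00879038,  0.        ,  0.        ,  0.        ,  0.        ]), 'extrinsics': array([[-0.2584853 ,  0.60061236, -0.75660435,  1.34741434],
       [ 0.96577223,  0.178236  , -0.18845672,  0.19127319],
       [ 0.0216647 , -0.77942076, -0.62612613,  0.84240806],
       [ 0.        ,  0.        ,  0.        ,  1.        ]])}
top {'vertical_fov': 53.22996836696071, 'cx': 249.11650110579825, 'cy': 194.19434343393817, 'distortion': array([0.02755393, 0.        , 0.        , 0.        , 0.        ]), 'extrinsics': array([[-0.02639406, -0.98656245,  0.16123861,  0.287419  ],
       [-0.99957284,  0.02807125,  0.00813237, -0.0257945 ],
       [-0.01254926, -0.16095509, -0.98688195,  1.4739789 ],
       [ 0.        ,  0.        ,  0.        ,  1.        ]])}
```

View pics/scene0.png

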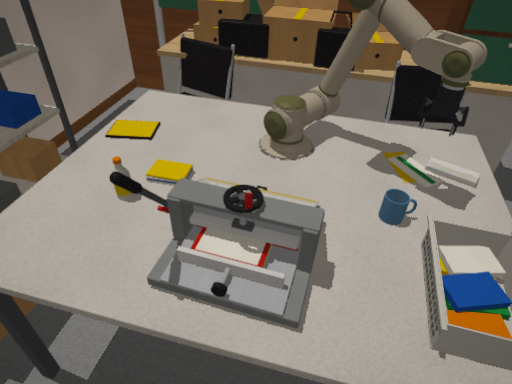

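View pics/top0.png

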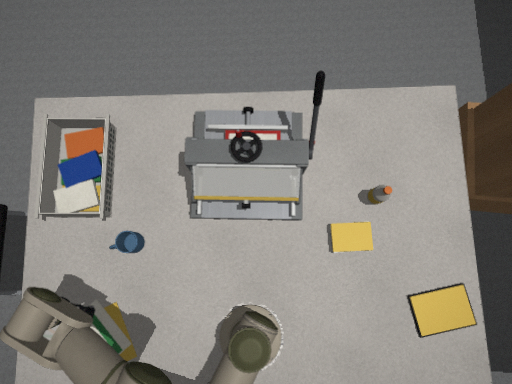

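The scene camera looks from behind the cutter. It shows the wheel at about (244,199) with the red grip at (249,199), and the guard faces the robot. In the top view the wheel is at (246,147), the guard grip at (245,205) and the yellow edge at row 198. I'll measure them next.

```bash
cat > h.py <<'E'
import cv2,numpy as np
from rig import cams
def K(n):
    c=cams.calibration(n); f=192/np.tan(np.radians(c['vertical_fov']/2))
    return np.array([[f,0,c['cx']],[0,f,c['cy']],[0,0,1]]),c['distortion'],c['extrinsics']
def cloud(n,d):
    k,dist,E=K(n); v,u=np.mgrid[:384,:512]
    r=cv2.undistortPoints(np.stack([u,v],-1).reshape(-1,1,2).astype(float),k,dist).reshape(384,512,2)
    P=np.dstack([r*d[...,None],d])@E[:3,:3].T+E[:3,3]
    P[d==0]=np.nan; return P
def ray(n,uv,z):   # pixels -> world on plane z
    k,dist,E=K(n); r=cv2.undistortPoints(np.array(uv,float).reshape(-1,1,2),k,dist).reshape(-1,2)
    w=np.c_[r,np.ones(len(r))]@E[:3,:3].T
    return E[:3,3]+w*((z-E[2,3])/w[:,2])[:,None]
def proj(n,P):
    k,dist,E=K(n); R=E[:3,:3].T
    return cv2.projectPoints(np.array(P,float).reshape(-1,1,3),cv2.Rodrigues(R)[0],-R@E[:3,3],k,dist)[0].reshape(-1,2)
E
python3 - <<'E'
from h import *
for n in("scene","top"):
    p=cv2.imread(f"pics/{n}0.png"); d=np.load(f"pics/{n}0.npy"); P=cloud(n,d); hsv=cv2.cvtColor(p,cv2.COLOR_BGR2HSV)
    H,S,V=[hsv[...,i].astype(int) for i in range(3)]
    red=((H<8)|(H>172))&(S>120)&(V>60)&(P[...,2]>.2)&(P[...,2]<.4)
    v,u=np.where(red); print(n,"red",len(u), u.mean() if len(u) else 0, v.mean() if len(u) else 0, np.nanmedian(P[red],0) if len(u) else '', P[red][:,2].max() if len(u) else '')
    m=(V<70)&(P[...,2]>.2)&(P[...,2]<.26); m[:,:]&= (abs(np.mgrid[:384,:512][1]-245)<30)
    print("wheel",m.sum(),np.nanmean(P[m],0),np.nanmedian(P[m],0)); 
    v,u=np.where(m); pts=np.c_[u,v].astype(np.float32)
    if len(pts)>10: 
        hull=cv2.convexHull(pts); e=cv2.fitEllipse(hull); print("ell",e, ray(n,[e[0]],.232))
    br=(abs(P[...,2]-.205)<.006)&(P[...,0]>.2)&(P[...,0]<.9)&(abs(P[...,1])<.4)
    q=P[br][:,:2].astype(np.float32); r=cv2.minAreaRect(q); print("bridge",len(q),r,np.median(q,0))
    ye=(H>18)&(H<35)&(S>120)&(P[...,2]>.07)&(P[...,2]<.2)&(abs(P[...,1])<.3)
    q=P[ye]; 
    if len(q)>10: print("yellow",len(q),q.mean(0),np.polyfit(q[:,1],q[:,0],1),q[:,1].min(),q[:,1].max())
    np.save(f"pics/{n}P.npy",P)
a=cv2.imread("pics/top0.png")[110:225,180:330]; b=cv2.imread("pics/scene0.png")[170:310,150:330]
cv2.imwrite("pics/c0.png",np.vstack([cv2.resize(a,(700,290*700//378),interpolation=2)[:290],cv2.resize(b[:75],(700,292),interpolation=2)]))
E
```

```text
scene red 126 248.14285714285714 200.44444444444446 [0.7009513  0.01703883 0.25719908] 0.28471925139934806
wheel 1359 [-0.05680419 -0.20240128  0.22326319] [ 0.62780401 -0.03869398  0.22699835]
ell ((246.8368377685547, 113.08209991455078), (114.41181182861328, 220.70068359375), 177.79037475585938) [[ 0.19769799 -0.12581672  0.232     ]]
bridge 2806 ((0.647707462310791, -0.017153486609458923), (0.12362078577280045, 0.44433462619781494), 1.6268210411071777) [0.65486443 0.04767333]
yellow 60 [0.49222601 0.01574131 0.1302963 ] [0.04730838 0.49148132] -0.17829271007394673 0.17600258186751955
top red 26 239.73076923076923 133.8846153846154 [0.68351291 0.011949   0.27103149] 0.2852538259792965
wheel 815 [0.49942235 0.00315164 0.22339297] [0.63412644 0.0076625  0.22905717]
ell ((242.43695068359375, 245.5736846923828), (54.57522964477539, 240.76358032226562), 1.6025925874710083) [[0.32372719 0.01031177 0.232     ]]
bridge 2547 ((0.6438913345336914, -0.023150041699409485), (0.4478931725025177, 0.11389032006263733), 89.84918212890625) [ 0.6413369  -0.02183091]
yellow 326 [ 0.49309564 -0.00082829  0.13285272] [0.04528372 0.49313315] -0.18693713775450432 0.18171957762900942
```

View pics/c0.png

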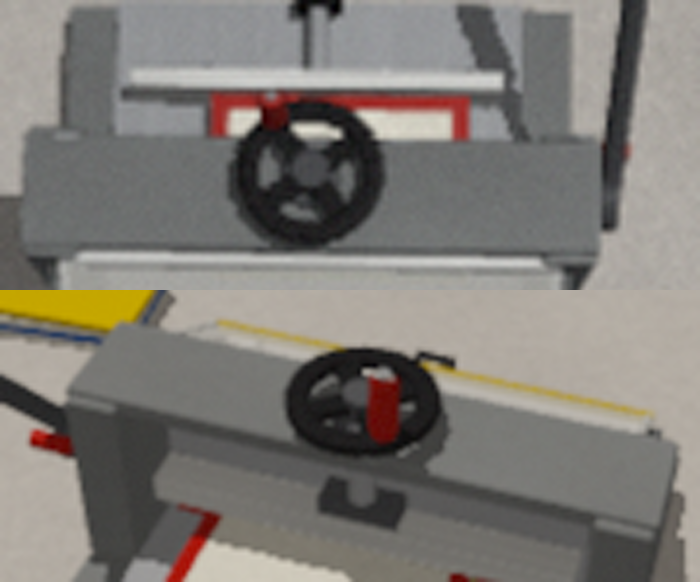

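The grip shows at top crop (272,105) and scene crop (384,410), and the wheel rim is centred at top crop (307,172). Next I'll triangulate these points and get the pose.

```bash
python3 - <<'E'
from h import *
for n,uv in(("top",[180+307.5/4.667,110+172/4.667]),("scene",[150+364/3.889,170+(402-290)/3.889])):
    print(n,"wheel@.226",ray(n,[uv],.226)[0])
P=np.load("pics/topP.npy"); p=cv2.imread("pics/top0.png"); V=p.max(2)
v,u=np.mgrid[:384,:512]
m=(V<75)&(abs(u-246)<20)&(abs(v-147)<20)&(P[...,2]>.215)&(P[...,2]<.24)
q=P[m][:,:2].astype(np.float32); print(len(q),q.mean(0),"circle",cv2.minEnclosingCircle(q),cv2.fitEllipse(cv2.convexHull(q)))
print("grip scene", ray("scene",[[248.2,200.4]],.262), "top", ray("top",[[239.7,133.9]],.271),ray("top",[[239.7,133.9]],.28))
# cutter pose candidates
th=np.arctan(-.046); R=np.array([[np.cos(th),-np.sin(th)],[np.sin(th),np.cos(th)]])
for O in([.643,-.010],):
    for nm,c in(("gripG",[-.1702,0]),("yellow",[-.150,0]),("hinge",[-.042,0])): print(nm,R@c+O)
    Pw=[[*(R@[-.1702,0]+O),.114],[*(R@[-.15,.185]+O),.1255],[*(R@[-.15,-.185]+O),.1255],[*(R@[0,.21]+O),.205],[*(R@[0,-.21]+O),.205]]
    print(proj("top",Pw).round(1))
m=(V<60)&(abs(u-246)<12)&(abs(v-205)<8)&(P[...,2]>.06)
print("guard grip px",u[m].mean(),v[m].mean(),np.median(P[m],0),m.sum(), ray("top",[[u[m].mean(),v[m].mean()]],.12))
for n in("top",):
    b=(abs(P[...,2]-.205)<.006)&(abs(P[...,1])<.21)&(P[...,0]>.55)&(P[...,0]<.72)
    X=[];
    for y in np.arange(-.18,.17,.02):
        s=P[b&(abs(P[...,1]-y)<.006)][:,0]
        if len(s)>5: X.append((y,s.min(),s.max()))
    X=np.array(X); print(np.polyfit(X[:,0],X[:,1],1),np.polyfit(X[:,0],X[:,2],1), P[b][:,1].min(),P[b][:,1].max())
E
```

```text
top wheel@.226 [ 0.65307353 -0.00890697  0.226     ]
scene wheel@.226 [ 0.65729026 -0.00507647  0.226     ]
532 [ 0.6491829  -0.01070505] circle ((0.6536347270011902, -0.009906084276735783), 0.05351699888706207) ((0.6531652212142944, -0.009660583920776844), (0.10325917601585388, 0.10536453127861023), 89.01384735107422)
grip scene [[0.70021049 0.01899869 0.262     ]] top [[0.68415894 0.00957934 0.271     ]] [[0.68119075 0.00931469 0.28      ]]
gripG [ 0.47297979 -0.00217907]
yellow [ 0.49315845 -0.00310729]
hinge [ 0.60104437 -0.00807004]
[[245.9 204.4]
 [194.1 197.4]
 [298.  199.2]
 [185.1 150.4]
 [308.  152.4]]
guard grip px 245.23076923076923 205.56410256410257 [0.46659079 0.00109345 0.12287606] 39 [[4.67988337e-01 2.89931298e-04 1.20000000e-01]]
[0.0519432  0.60131496] [0.0416384  0.68251164] -0.20970418356803125 0.20072987053916388
```

```bash
cat >> h.py <<'E'
def go(*targets):
    from rig import sensors
    s=sensors.observe(); print("t",s['time_s'],"pos",s['position'].round(4),"F",s['ft_force'].round(1),"w",round(s['grip_width'],4))
    for t in targets: print(np.round(np.array(s['tool_rot']).T@(np.array(t)-s['position']),4).tolist())
E
python3 - <<'E'
from h import *
a=np.radians(32)
for a in np.radians([26,29,32,35,38]):
    g=[.6535+.045*np.cos(a),-.0097+.045*np.sin(a)]
    print(np.degrees(a),g,proj("scene",[[*g,.263]]),proj("scene",[[*g,.285]]),proj("top",[[*g,.263]]),proj("top",[[*g,.285]]))
for n in("scene","top"):
    p=cv2.imread(f"pics/{n}0.png"); hsv=cv2.cvtColor(p,cv2.COLOR_BGR2HSV)
    P=np.load(f"pics/{n}P.npy")
    red=((hsv[...,0]<8)|(hsv[...,0]>172))&(hsv[...,1]>100)&(P[...,2]>.2)&(P[...,2]<.4)
    c=(248,200) if n=="scene" else (240,134)
    v,u=np.where(red); k=(abs(u-c[0])<12)&(abs(v-c[1])<15); print(n,u[k].min(),u[k].max(),v[k].min(),v[k].max(),u[k].mean(),v[k].mean())
go([.3,.4,.36],[.692,.0145,.34])
E
```

```text
26.0 [np.float64(0.6939457320834624), np.float64(0.010026701605508483)] [[245.41006559 197.84709963]] [[245.48665169 191.02216437]] [[239.58630953 131.80946567]] [[239.33339239 129.61735946]]
29.000000000000004 [np.float64(0.6928578868212728), np.float64(0.012116432911085166)] [[246.33660585 197.72917624]] [[246.42769807 190.90571885]] [[238.95860312 132.14622192]] [[238.69462463 129.95978066]]
32.0 [np.float64(0.6916621643270391), np.float64(0.01414636689049422)] [[247.25086462 197.58000191]] [[247.35624494 190.75825253]] [[238.34964678 132.51408331]] [[238.07493057 130.33382642]]
35.0 [np.float64(0.6903618419930047), np.float64(0.016110939635797072)] [[248.15007655 197.40008606]] [[248.26947957 190.5802708 ]] [[237.761093   132.91206866]] [[237.47599157 130.7384995 ]]
38.0 [np.float64(0.6889604839123025), np.float64(0.018004766389654623)] [[249.03153688 197.19003926]] [[249.16465119 190.37237972]] [[237.19454137 133.33911572]] [[236.89943523 131.17272028]]
scene 244 253 191 209 248.3661971830986 200.53521126760563
top 236 251 130 137 238.85714285714286 134.17142857142858
t 0.1 pos [0.1555 0.5273 0.2308] F [ 0.2  0.6 -0.7] w 0.085
[-0.1291, -0.0814, 0.1746]
[-0.1089, -0.3402, 0.6596]
```

```bash
python3 -m crank '{"hand":[0,0,0,0,0],"translation":[[-0.12,-0.08,0.16],[-0.12,-0.08,0.16],[-0.12,-0.08,0.16],[-0.12,-0.08,0.16],[-0.12,-0.08,0.16]],"dr":[[-0.12,0,0],[-0.241,0,0],[-0.241,0,0],[-0.241,0,0],[-0.241,0,0]]}' 30; python3 - <<'E'
from h import *
go([.691,.0145,.34])
E
```

```text
time_s: 0.6
position: [0.2888, 0.4038, 0.3538]
tool_rot: [[0.003, 0.049, 0.999], [0.002, 0.999, -0.049], [-1.0, 0.002, 0.003]]
ft_force: [-0.6, -1.0, -0.4]
grip_width: 0.0852
t 0.6 pos [0.2888 0.4038 0.3538] F [-0.6 -1.  -0.4] w 0.0852
[0.0143, -0.3692, 0.4208]
```

```bash
python3 -m crank '{"hand":[0,0,0,0,0],"translation":[[0.014,-0.17,0.195],[0.014,-0.17,0.195],[0.014,-0.17,0.195],[0.014,-0.17,0.195],[0.014,-0.17,0.195]],"dr":[[0,0,0],[0,0,0],[0,0,0],[0,0,0],[0,0,0]]}' >/dev/null;  python3 -m crank '{"hand":[0,0,0,0,0],"translation":[[0,-0.199,0.226],[0,-0.199,0.226],[0,-0.199,0.226],[0,-0.199,0.226],[0,-0.199,0.226]],"dr":[[0,0,0],[0,0,0],[0,0,0],[0,0,0],[0,0,0]]}' >/dev/null; python3 -m crank '{"hand":[0,0],"translation":[[0,0,0],[0,0,0]],"dr":[[0,0,0],[0,0,0]]}'; python3 - <<'E'
from h import *
go([.691,.0145,.29],[.691,.0145,.247])
p,d=cams.get_image("scene"); q,_=cams.get_image("top")
cv2.imwrite("pics/a1.png",np.vstack([cv2.resize(p[130:230,160:340],(720,400)),cv2.resize(q[110:160,190:310],(720,200*720//480))[:200]]))
E
```

```text
time_s: 1.8
position: [0.6472, 0.0591, 0.336]
tool_rot: [[-0.003, 0.047, 0.999], [0.001, 0.999, -0.047], [-1.0, 0.0, -0.003]]
ft_force: [-0.4, 0.4, -0.2]
grip_width: 0.0851
t 1.8 pos [0.6472 0.0591 0.336 ] F [-0.4  0.4 -0.2] w 0.0851
[0.0458, -0.0426, 0.046]
[0.0888, -0.0426, 0.0461]
```

View pics/a1.png

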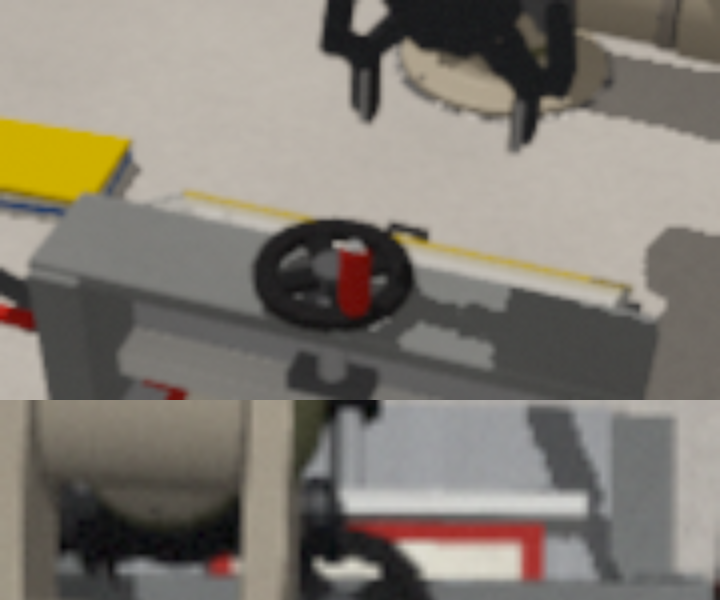

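The image shows the open gripper still above and short of the grip (scene crop 352,280). I'll move over the grip, then go down.

```bash
python3 -m crank '{"hand":[0,0,0,0],"translation":[[0.0,-0.0426,0.046],[0.0,-0.0426,0.046],[0.0,-0.0426,0.046],[0.0,-0.0426,0.046]],"dr":[[0,0,0],[0,0,0],[0,0,0],[0,0,0]]}'; python3 - <<'E'
from h import *
go([.691,.0145,.29],[.691,.0145,.247])
E
```

```text
time_s: 2.3
position: [0.6901, 0.0162, 0.3384]
tool_rot: [[0.0, 0.044, 0.999], [0.0, 0.999, -0.044], [-1.0, 0.0, 0.0]]
ft_force: [1.1, -0.1, 0.6]
grip_width: 0.0856
t 2.3 pos [0.6901 0.0162 0.3384] F [ 1.1 -0.1  0.6] w 0.0856
[0.0484, -0.0017, 0.001]
[0.0914, -0.0017, 0.001]
```

```bash
python3 -m crank '{"hand":[0,0,0,0,0],"translation":[[0.03,-0.0015,0.001],[0.055,-0.0015,0.001],[0.075,-0.0015,0.001],[0.0905,-0.0015,0.001],[0.0905,-0.0015,0.001]],"dr":[[0,0,0],[0,0,0],[0,0,0],[0,0,0],[0,0,0]]}'; python3 -m crank '{"hand":[255,255,255,255,255],"translation":[[0,0,0],[0,0,0],[0,0,0],[0,0,0],[0,0,0]],"dr":[[0,0,0],[0,0,0],[0,0,0],[0,0,0],[0,0,0]]}' 30;  python3 - <<'E'
from h import *
p,d=cams.get_image("scene")
cv2.imwrite("pics/a2.png",cv2.resize(p[130:230,160:340],(720,400)))
go([.691,.0145,.247])
E
```

```text
time_s: 2.8
position: [0.6902, 0.015, 0.2461]
tool_rot: [[-0.003, 0.044, 0.999], [0.001, 0.999, -0.044], [-1.0, 0.001, -0.003]]
ft_force: [-0.1, -0.1, 0.1]
grip_width: 0.0854
time_s: 3.3
position: [0.6919, 0.0136, 0.2482]
tool_rot: [[0.002, 0.045, 0.999], [0.0, 0.999, -0.045], [-1.0, 0.001, 0.002]]
ft_force: [0.7, 2.6, 2.2]
grip_width: 0.0189
t 3.35 pos [0.6919 0.0135 0.2481] F [0.7 2.4 4.3] w 0.0189
[0.0011, 0.0009, -0.001]
```

View pics/a2.png

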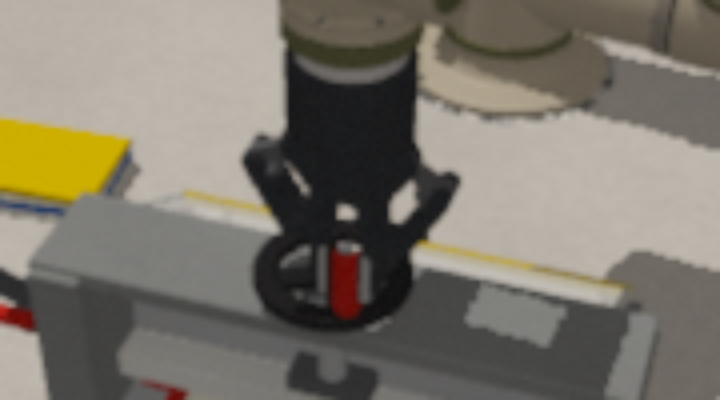

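The red grip sits between the pads (crop 345,285) and the opening reads 19 mm, so the grasp is good. Next I'll work out the 24° row tables for the three thirds of a turn.

```bash
python3 - <<'E'
import numpy as np
f0=34.7
for c in range(3):
    a=np.radians(f0-120*c-24*np.arange(6)); y=.045*np.sin(a); z=.045*np.cos(a)
    print([[0,round(y[k]-y[0],4),round(z[k]-z[0],4)] for k in range(1,6)])
E
```

```text
[[0, np.float64(-0.0173), np.float64(0.0072)], [0, np.float64(-0.036), np.float64(0.0068)], [0, np.float64(-0.0529), np.float64(-0.0012)], [0, np.float64(-0.0651), np.float64(-0.0154)], [0, np.float64(-0.0705), np.float64(-0.0333)]]
[[0, np.float64(0.0024), np.float64(-0.0186)], [0, np.float64(0.0121), np.float64(-0.0345)], [0, np.float64(0.0275), np.float64(-0.0452)], [0, np.float64(0.0459), np.float64(-0.0487)], [0, np.float64(0.0641), np.float64(-0.0444)]]
[[0, np.float64(0.0149), np.float64(0.0113)], [0, np.float64(0.0239), np.float64(0.0278)], [0, np.float64(0.0254), np.float64(0.0464)], [0, np.float64(0.0192), np.float64(0.0641)], [0, np.float64(0.0064), np.float64(0.0777)]]
```

```bash
python3 -m crank '{"hand":[255,255],"translation":[[0,-0.0173,0.0072],[0,-0.036,0.0068]],"dr":[[0,0,0],[0,0,0]]}'; python3 -m crank '{"hand":[255,255,255],"translation":[[0,-0.0169,-0.008],[0,-0.0291,-0.0222],[0,-0.0345,-0.0401]],"dr":[[0,0,0],[0,0,0],[0,0,0]]}'
```

```text
time_s: 3.55
position: [0.6953, -0.022, 0.2479]
tool_rot: [[-0.005, 0.044, 0.999], [0.002, 0.999, -0.044], [-1.0, 0.002, -0.005]]
ft_force: [-24.4, 11.4, 12.0]
grip_width: 0.0189
time_s: 3.85
position: [0.6547, -0.0528, 0.248]
tool_rot: [[0.001, 0.043, 0.999], [0.007, 0.999, -0.043], [-1.0, 0.007, 0.001]]
ft_force: [2.3, 24.0, 7.1]
grip_width: 0.0187
```

```bash
python3 -m crank '{"hand":[255,255,255],"translation":[[0,0.0024,-0.0186],[0,0.0121,-0.0345],[0,0.0275,-0.0452]],"dr":[[0,0,0],[0,0,0],[0,0,0]]}'; python3 -m crank '{"hand":[255,255],"translation":[[0,0.0184,-0.0035],[0,0.0366,0.0008]],"dr":[[0,0,0],[0,0,0]]}'
```

```text
time_s: 4.15
position: [0.6113, -0.0267, 0.2481]
tool_rot: [[0.003, 0.047, 0.999], [-0.001, 0.999, -0.047], [-1.0, -0.001, 0.003]]
ft_force: [7.9, 0.0, 2.0]
grip_width: 0.0189
time_s: 4.35
position: [0.6109, 0.0107, 0.2481]
tool_rot: [[-0.007, 0.047, 0.999], [-0.001, 0.999, -0.047], [-1.0, -0.001, -0.006]]
ft_force: [-8.7, 0.4, 5.9]
grip_width: 0.0193
```

```bash
python3 -m crank '{"hand":[255,255,255],"translation":[[0,0.0164,0.0099],[0,0.0254,0.0264],[0,0.0269,0.045]],"dr":[[0,0,0],[0,0,0],[0,0,0]]}'; python3 -m crank '{"hand":[255,255],"translation":[[0,-0.0062,0.0177],[0,-0.019,0.0313]],"dr":[[0,0,0],[0,0,0]]}'
python3 -m crank '{"hand":[255,255],"translation":[[0,-0.0173,0.0072],[0,-0.036,0.0068]],"dr":[[0,0,0],[0,0,0]]}'; python3 -m crank '{"hand":[255,255,255],"translation":[[0,-0.0169,-0.008],[0,-0.0291,-0.0222],[0,-0.0345,-0.0401]],"dr":[[0,0,0],[0,0,0],[0,0,0]]}'
```

```text
time_s: 4.65
position: [0.6597, 0.0373, 0.2481]
tool_rot: [[-0.001, 0.044, 0.999], [0.001, 0.999, -0.044], [-1.0, 0.001, -0.001]]
ft_force: [-4.6, -5.0, 5.7]
grip_width: 0.0189
time_s: 4.85
position: [0.6909, 0.0161, 0.2481]
tool_rot: [[-0.0, 0.044, 0.999], [0.001, 0.999, -0.044], [-1.0, 0.001, -0.0]]
ft_force: [-10.3, -1.0, 7.8]
grip_width: 0.019
time_s: 5.05
position: [0.6954, -0.0209, 0.248]
tool_rot: [[-0.001, 0.044, 0.999], [0.001, 0.999, -0.044], [-1.0, 0.001, -0.002]]
ft_force: [-15.4, 8.4, 10.6]
grip_width: 0.0188
time_s: 5.35
position: [0.6539, -0.0526, 0.248]
tool_rot: [[0.002, 0.044, 0.999], [0.004, 0.999, -0.044], [-1.0, 0.004, 0.002]]
ft_force: [3.7, 17.8, 7.1]
grip_width: 0.0192
```

```bash
python3 -m crank '{"hand":[255,255,255],"translation":[[0,0.0024,-0.0186],[0,0.0121,-0.0345],[0,0.0275,-0.0452]],"dr":[[0,0,0],[0,0,0],[0,0,0]]}'; python3 -m crank '{"hand":[255,255],"translation":[[0,0.0184,-0.0035],[0,0.0366,0.0008]],"dr":[[0,0,0],[0,0,0]]}'
python3 - <<'E'
from h import *
p,d=cams.get_image("scene"); np.save("pics/scene2.npy",d)
th=np.arctan(-.046); R=np.array([[np.cos(th),-np.sin(th)],[np.sin(th),np.cos(th)]])
for dd in(np.load("pics/scene0.npy"),d):
    P=cloud("scene",dd); c=(P[...,:2]-[.643,-.010])@R
    x,y,z=c[...,0],c[...,1],P[...,2]
    for lo,hi in((-.11,-.05),(.05,.11)):
        k=(y>lo)&(y<hi)&(x>-.04)&(x<.05)&(z>.07)&(z<.2)
        h=[(int(1000*a),int((k&(z>=a)&(z<a+.004)).sum()),round(float(np.median(x[k&(z>=a)&(z<a+.004)])),3)) for a in np.arange(.076,.18,.004)]
        print(lo,h)
cv2.imwrite("pics/a3.png",np.vstack([cv2.resize(cv2.imread("pics/scene0.png")[190:275,160:330],(600,300),interpolation=2),cv2.resize(p[190:275,160:330],(600,300),interpolation=2)]))
E
```

```text
time_s: 5.65
position: [0.6103, -0.0249, 0.2481]
tool_rot: [[0.004, 0.047, 0.999], [-0.001, 0.999, -0.047], [-1.0, -0.001, 0.004]]
ft_force: [12.0, -0.1, 0.5]
grip_width: 0.0188
time_s: 5.85
position: [0.6112, 0.0121, 0.2481]
tool_rot: [[-0.002, 0.047, 0.999], [-0.002, 0.999, -0.047], [-1.0, -0.002, -0.002]]
ft_force: [0.3, -5.6, 3.1]
grip_width: 0.0188
-0.11 [(76, 0, nan), (80, 23, 0.035), (84, 137, 0.034), (88, 3, 0.039), (92, 0, nan), (96, 20, 0.027), (100, 17, 0.027), (104, 16, 0.028), (108, 22, 0.028), (112, 64, 0.009), (116, 145, 0.013), (120, 22, -0.008), (124, 20, -0.009), (128, 19, -0.009), (132, 15, -0.009), (136, 7, -0.007), (140, 0, nan), (144, 0, nan), (148, 0, nan), (152, 0, nan), (156, 0, nan), (160, 0, nan), (164, 0, nan), (168, 0, nan), (172, 0, nan), (176, 0, nan)]
0.05 [(76, 2, 0.027), (80, 33, 0.029), (84, 82, 0.036), (88, 2, 0.034), (92, 4, 0.025), (96, 13, 0.027), (100, 26, 0.027), (104, 19, 0.027), (108, 29, 0.027), (112, 59, 0.016), (116, 172, 0.012), (120, 28, -0.008), (124, 20, -0.009), (128, 25, -0.009), (132, 15, -0.008), (136, 9, -0.007), (140, 0, nan), (144, 0, nan), (148, 0, nan), (152, 0, nan), (156, 0, nan), (160, 0, nan), (164, 0, nan), (168, 0, nan), (172, 0, nan), (176, 0, nan)]
-0.11 [(76, 0, nan), (80, 31, 0.033), (84, 108, 0.038), (88, 21, 0.028), (92, 16, 0.028), (96, 21, 0.028), (100, 29, 0.027), (104, 141, 0.012), (108, 57, 0.007), (112, 18, -0.009), (116, 17, -0.009), (120, 19, -0.008), (124, 19, -0.008), (128, 18, -0.008), (132, 19, -0.008), (136, 5, -0.007), (140, 0, nan), (144, 0, nan), (148, 0, nan), (152, 0, nan), (156, 0, nan), (160, 0, nan), (164, 0, nan), (168, 0, nan), (172, 0, nan), (176, 0, nan)]
0.05 [(76, 2, 0.035), (80, 19, 0.038), (84, 85, 0.035), (88, 14, 0.028), (92, 29, 0.028), (96, 20, 0.027), (100, 27, 0.027), (104, 172, 0.013), (108, 48, -0.0), (112, 17, -0.009), (116, 28, -0.009), (120, 18, -0.009), (124, 26, -0.009), (128, 18, -0.009), (132, 19, -0.008), (136, 6, -0.007), (140, 0, nan), (144, 0, nan), (148, 0, nan), (152, 0, nan), (156, 0, nan), (160, 0, nan), (164, 0, nan), (168, 0, nan), (172, 0, nan), (176, 0, nan)]
  return _methods._mean(a, axis=axis, dtype=dtype,
  ret = ret.dtype.type(ret / rcount)
```

View pics/a3.png

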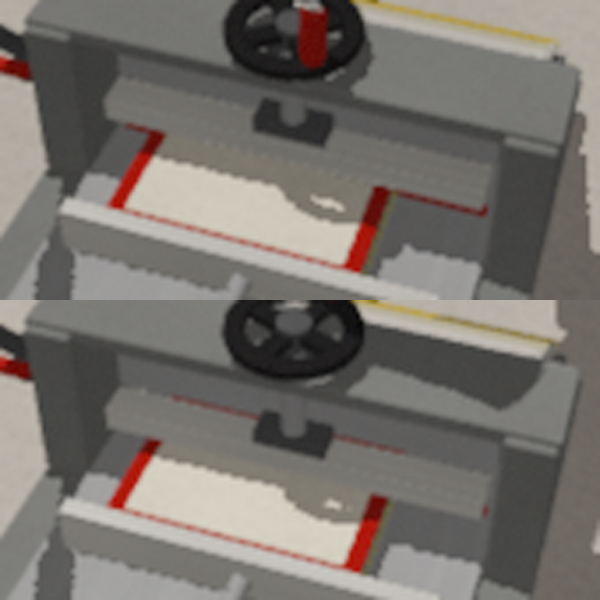

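The bar top is clearly visible and has come down between the two pictures, to near the block. Its height will give the wheel angle.

```bash
python3 - <<'E'
from h import *
th=np.arctan(-.046); R=np.array([[np.cos(th),-np.sin(th)],[np.sin(th),np.cos(th)]])
for f in("scene0","scene2"):
    P=cloud("scene",np.load(f"pics/{f}.npy")); c=(P[...,:2]-[.643,-.010])@R
    x,y,z=c[...,0],c[...,1],P[...,2]
    k=(abs(y)>.05)&(abs(y)<.13)&(x>0)&(x<.022)&(z>.1)&(z<.13)
    b=(abs(y)<.08)&(x>.045)&(x<.08)&(z>.07)&(z<.1); br=(abs(y)>.08)&(abs(y)<.16)&(x>-.02)&(x<.03)&(z>.195)&(z<.215)
    print(f,1e3*np.median(z[k]),k.sum(),"block",1e3*np.median(z[b]),b.sum(),"bridge",1e3*np.median(z[br]))
E
```

```text
scene0 117.40525902886212 311 block 85.4115827087707 547 bridge 204.92966501165088
scene2 106.73856395652447 306 block 85.15367759534121 551 bridge 204.8806694168569
```

Start angle comes out at about 3.0 ± 0.3 rad, so the wheel is now at about 13.4. Another 48° takes it to about 14.3, which is firm and short of the stop. The rows come from the first part of the third table.

```bash
python3 -m crank '{"hand":[255,255,255],"translation":[[0,0.0081,0.0048],[0,0.0149,0.0113],[0,0.0203,0.0191]],"dr":[[0,0,0],[0,0,0],[0,0,0]]}'; python3 -m crank '{"hand":[255,255],"translation":[[0,0.0036,0.0087],[0,0.0036,0.0087]],"dr":[[0,0,0],[0,0,0]]}'; python3 -m crank '{"hand":[0,0,0,0,0],"translation":[[0,0,0],[0,0,0],[0,0,0],[0,0,0],[0,0,0]],"dr":[[0,0,0],[0,0,0],[0,0,0],[0,0,0],[0,0,0]]}'; python3 -m crank '{"hand":[0,0,0,0,0],"translation":[[-0.03,0,0],[-0.06,0,0],[-0.09,0,0],[-0.09,0,0],[-0.09,0,0]],"dr":[[0,0,0],[0,0,0],[0,0,0],[0,0,0],[0,0,0]]}'
python3 - <<'E'
from h import *
go([.45,0,.25],[.47,0,.16],[.47,0,.095])
E
```

```text
time_s: 6.2
position: [0.6316, 0.0328, 0.2481]
tool_rot: [[-0.002, 0.044, 0.999], [0.002, 0.999, -0.044], [-1.0, 0.002, -0.003]]
ft_force: [-6.3, 3.1, 7.2]
grip_width: 0.0188
time_s: 6.4
position: [0.6419, 0.0365, 0.2481]
tool_rot: [[0.001, 0.044, 0.999], [0.003, 0.999, -0.044], [-1.0, 0.003, 0.001]]
ft_force: [-1.3, 8.1, 8.4]
grip_width: 0.0192
time_s: 6.9
position: [0.6413, 0.0343, 0.2472]
tool_rot: [[-0.0, 0.046, 0.999], [-0.0, 0.999, -0.046], [-1.0, -0.0, -0.0]]
ft_force: [0.2, -0.7, 0.6]
grip_width: 0.0851
time_s: 7.4
position: [0.6413, 0.0344, 0.3373]
tool_rot: [[0.0, 0.046, 0.999], [-0.0, 0.999, -0.046], [-1.0, -0.0, 0.0]]
ft_force: [-0.6, 0.4, -1.0]
grip_width: 0.0854
t 7.4 pos [0.6413 0.0344 0.3373] F [-0.6  0.4 -1. ] w 0.0854
[0.0872, -0.0432, -0.1895]
[0.1772, -0.0423, -0.1696]
[0.2422, -0.0422, -0.1696]
```

```bash
python3 -m crank '{"hand":[0,0,0,0,0],"translation":[[0,-0.011,-0.042],[0,-0.021,-0.084],[0,-0.032,-0.127],[0,-0.0432,-0.17],[0,-0.0432,-0.17]],"dr":[[0,0,0],[0,0,0],[0,0,0],[0,0,0],[0,0,0]]}' >/dev/null; python3 -m crank '{"hand":[0,0,0,0,0],"translation":[[0.05,0,0],[0.1,0,0],[0.14,0,0],[0.17,0,0],[0.17,0,0]],"dr":[[0,0,0],[0,0,0],[0,0,0],[0,0,0],[0,0,0]]}'
python3 - <<'E'
from h import *
go([.4705,-.001,.095])
p,d=cams.get_image("top"); s,ds=cams.get_image("scene")
cv2.imwrite("pics/a4.png",np.vstack([cv2.resize(s[150:260,180:330],(600,330),interpolation=2)[:],cv2.resize(p[130:225,180:320],(600,270),interpolation=2)]))
E
```

```text
time_s: 8.4
position: [0.4674, -0.0003, 0.1633]
tool_rot: [[-0.009, 0.046, 0.999], [0.002, 0.999, -0.046], [-1.0, 0.002, -0.009]]
ft_force: [0.8, 0.0, 1.0]
grip_width: 0.0852
t 8.4 pos [ 4.674e-01 -3.000e-04  1.633e-01] F [0.8 0.  1. ] w 0.0852
[0.0683, -0.0007, 0.0037]
```

View pics/a4.png

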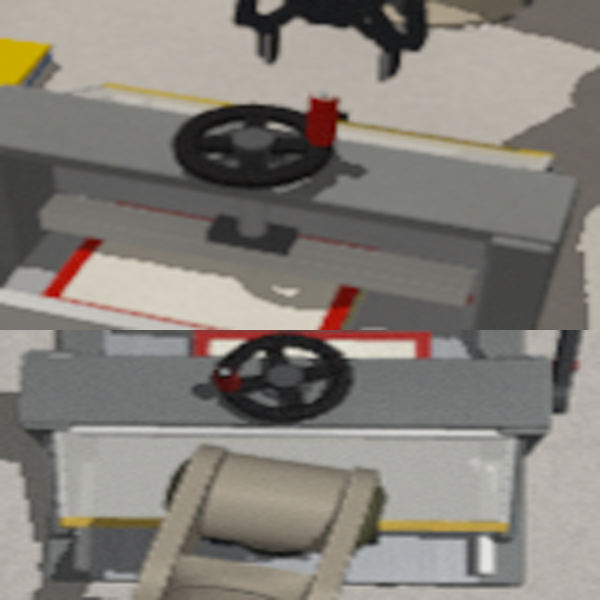

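The wheel's red grip now stands on the left (top crop 226,378), the bar is on the block, and the gripper hangs over the guard grip. Next: go down and pinch.

```bash
python3 -m crank '{"hand":[0,0,0,0,0],"translation":[[0.02,-0.0007,0.003],[0.04,-0.0007,0.003],[0.055,-0.0007,0.003],[0.067,-0.0007,0.003],[0.067,-0.0007,0.003]],"dr":[[0,0,0],[0,0,0],[0,0,0],[0,0,0],[0,0,0]]}'; python3 -m crank '{"hand":[255,255,255,255,255],"translation":[[0,0,0],[0,0,0],[0,0,0],[0,0,0],[0,0,0]],"dr":[[0,0,0],[0,0,0],[0,0,0],[0,0,0],[0,0,0]]}' 40
python3 - <<'E'
import numpy as np
A=np.radians(-30)
# shifts in tool axes (x down, z to rear) along the guard arc
for g in range(5,66,5):
    a=np.radians(-30+g); print(g,"x",round(-.148*(np.sin(a)-np.sin(A)),4),"z",round(-.148*(np.cos(a)-np.cos(A)),4))
E
```

```text
time_s: 9.0
position: [0.4729, -0.0017, 0.1007]
tool_rot: [[0.0, 0.046, 0.999], [-0.0, 0.999, -0.046], [-1.0, -0.0, 0.0]]
ft_force: [0.3, 0.6, 0.2]
grip_width: 0.0855
time_s: 9.5
position: [0.4729, 0.0009, 0.1016]
tool_rot: [[0.002, 0.047, 0.999], [0.005, 0.999, -0.047], [-1.0, 0.005, 0.002]]
ft_force: [1.0, 17.6, 11.2]
grip_width: 0.0312
5 x -0.0115 z -0.006
10 x -0.0234 z -0.0109
15 x -0.0357 z -0.0148
20 x -0.0483 z -0.0176
25 x -0.0611 z -0.0193
30 x -0.074 z -0.0198
35 x -0.0869 z -0.0193
40 x -0.0997 z -0.0176
45 x -0.1123 z -0.0148
50 x -0.1246 z -0.0109
55 x -0.1365 z -0.006
60 x -0.148 z -0.0
65 x -0.1589 z 0.0069
```

The pinch holds (31 mm) but sits about 6 mm high and 2 mm off in y. I'll re-grip lower.

```bash
python3 -m crank '{"hand":[90,90,90,90],"translation":[[0,0,0],[0,0,0],[0.006,0.0025,-0.001],[0.006,0.0025,-0.001]],"dr":[[0,0,0],[0,0,0],[0,0,0],[0,0,0]]}'; python3 -m crank '{"hand":[255,255,255,255],"translation":[[0,0,0],[0,0,0],[0,0,0],[0,0,0]],"dr":[[0,0,0],[0,0,0],[0,0,0],[0,0,0]]}' 40
python3 -m crank '{"hand":[255,255],"translation":[[-0.0057,0,-0.003],[-0.0115,0,-0.006]],"dr":[[0,0,0],[0,0,0]]}'
```

```text
time_s: 9.9
position: [0.471, 0.001, 0.0935]
tool_rot: [[-0.002, 0.046, 0.999], [0.0, 0.999, -0.046], [-1.0, 0.0, -0.002]]
ft_force: [-0.2, 0.4, 0.4]
grip_width: 0.0552
time_s: 10.3
position: [0.4716, 0.001, 0.0944]
tool_rot: [[0.0, 0.046, 0.999], [0.0, 0.999, -0.046], [-1.0, 0.0, 0.0]]
ft_force: [-0.8, 1.1, 1.0]
grip_width: 0.0315
time_s: 10.5
position: [0.4655, 0.0013, 0.106]
tool_rot: [[-0.0, 0.046, 0.999], [0.0, 0.999, -0.046], [-1.0, 0.0, -0.0]]
ft_force: [4.2, 3.2, -3.6]
grip_width: 0.0316
```

```bash
python3 -m crank '{"hand":[255,255,255,255,255],"translation":[[-0.0119,0,-0.0049],[-0.0242,0,-0.0088],[-0.0368,0,-0.0116],[-0.0496,0,-0.0133],[-0.0625,0,-0.0138]],"dr":[[0,0,0],[0,0,0],[0,0,0],[0,0,0],[0,0,0]]}'; python3 -m crank '{"hand":[255,255,255,255,255],"translation":[[-0.0129,0,0.0005],[-0.0257,0,0.0022],[-0.0383,0,0.005],[-0.0506,0,0.0089],[-0.0625,0,0.0138]],"dr":[[0,0,0],[0,0,0],[0,0,0],[0,0,0],[0,0,0]]}'; python3 -m crank '{"hand":[255,255,255],"translation":[[-0.0115,0,0.006],[-0.0115,0,0.006],[-0.0115,0,0.006]],"dr":[[0,0,0],[0,0,0],[0,0,0]]}'
python3 - <<'E'
from h import *
go([.4716,.001,.0944+.148],[.473,.001,.262-.019])
p,d=cams.get_image("top"); s,ds=cams.get_image("scene"); np.save("pics/top5.npy",d);np.save("pics/scene5.npy",ds);cv2.imwrite("pics/top5.png",p);cv2.imwrite("pics/scene5.png",s)
cv2.imwrite("pics/a5.png",np.vstack([cv2.resize(s[120:310,140:340],(400,300)),cv2.resize(p[100:235,170:330],(400,300))]))
th=np.arctan(-.046); R=np.array([[np.cos(th),-np.sin(th)],[np.sin(th),np.cos(th)]])
for n,dd,im in(("top",d,p),("scene",ds,s)):
    P=cloud(n,dd); c=(P[...,:2]-[.643,-.010])@R; x,y,z=c[...,0],c[...,1],P[...,2]
    h=cv2.cvtColor(im,cv2.COLOR_BGR2HSV); ye=(h[...,0]>18)&(h[...,0]<35)&(h[...,1]>120)&(z>.1)&(abs(y)<.2)&(x<-.08)
    xx,zz=np.median(x[ye]),np.median(z[ye]); print(n,ye.sum(),"yellow x,z",xx,zz,"angle",30+np.degrees(np.arctan2(zz-.188,-xx-.042)))
    if n=="scene":
        k=(abs(y)>.05)&(abs(y)<.13)&(x>0)&(x<.022)&(z>.1)&(z<.13); b=(abs(y)<.08)&(x>.045)&(x<.08)&(z>.07)&(z<.1)
        print("bar",1e3*np.median(z[k]),"block",1e3*np.median(z[b]))
E
```

```text
time_s: 11.0
position: [0.4513, 0.0019, 0.169]
tool_rot: [[-0.0, 0.046, 0.999], [0.0, 0.999, -0.046], [-1.0, 0.0, -0.0]]
ft_force: [5.4, 2.8, -4.7]
grip_width: 0.0313
time_s: 11.5
position: [0.4648, 0.0013, 0.2312]
tool_rot: [[-0.002, 0.046, 0.999], [0.0, 0.999, -0.046], [-1.0, 0.0, -0.002]]
ft_force: [4.7, 2.7, -7.1]
grip_width: 0.0314
time_s: 11.8
position: [0.4706, 0.001, 0.2421]
tool_rot: [[-0.002, 0.046, 0.999], [0.0, 0.999, -0.046], [-1.0, 0.0, -0.002]]
ft_force: [-3.6, 2.3, 0.1]
grip_width: 0.0315
t 11.8 pos [0.4706 0.001  0.2421] F [-3.6  2.3  0.1] w 0.0315
[-0.0003, 0.0, 0.001]
[-0.0009, 0.0001, 0.0024]
top 219 yellow x,z -0.1496450724909099 0.2505652670066718 angle 60.16593041374813
scene 377 yellow x,z -0.1469804090622467 0.2501524280955698 angle 60.62715972919686
bar 106.69298978085307 block 85.21998951763076
```

View pics/a5.png

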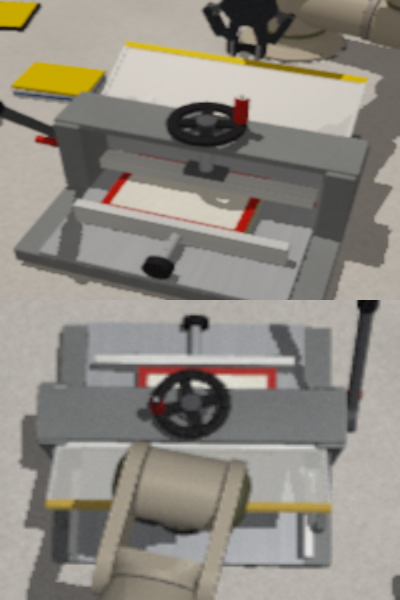

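The guard is up at about 60° (yellow edge level at top crop row ~505) and still held, with the bar on the block and the wheel where I left it. I'll let it settle briefly and hand in.

```bash
python3 -m crank '{"hand":[255,255,255],"translation":[[0,0,0],[0,0,0],[0,0,0]],"dr":[[0,0,0],[0,0,0],[0,0,0]]}' && python3 -c "
from rig import env; print(env.close_job())"
```

```text
time_s: 12.2
position: [0.4706, 0.001, 0.242]
tool_rot: [[-0.002, 0.046, 0.999], [0.0, 0.999, -0.046], [-1.0, 0.0, -0.002]]
ft_force: [-4.9, 1.8, -0.2]
grip_width: 0.0312
the job is handed in; nothing more can be done
None
```

The clamp bar is pressed down on the block, the guard is held open at about 60°, and the job is handed in at 12.2 s.

- **Handwheel:** I turned it clockwise by about 11.3 rad. The bar height in the first picture puts the start at about 3.0 rad, give or take 0.3. That makes the end about 14.3 rad, roughly 3 rad past touching and short of the 15.3 stop. I inferred how firmly it presses from this angle and did not measure it.
- **Clamp bar:** its top came down from 117.4 mm to 106.7 mm, which is where it should be when resting on the block.
- **Guard:** the yellow edge gives 60.2° from the top camera and 60.6° from the scene camera. It was still pinched at 31 mm when I handed in, and the arm's last reading was steady.
- **Forces and re-grip:** the highest wrist force I saw was about 30 N, at the start of the wheel turn, from a 2 mm error in the wheel centre that I then corrected. The first pinch on the guard sat about 6 mm high, so I opened and gripped again lower.
- **Block and bystanders:** the block's top height did not change and it looked unmoved in the pictures, but I did not measure its sideways position. I kept clear of the mug, glue bottle and pads, but did not re-measure their positions at the end.

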